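Uncap a pump bottle, park its dust cap and prime the pump

ROBOT

A 7-joint arm with a two-finger parallel gripper is mounted at the origin on a cart in front of the work surface, level with it; the furniture and walls round the work are solid. World frame = base frame: x ahead of the robot, y to its left, z up, the work surface at z = 0. Lengths are in m, angles in rad, forces in N, time in s.
With the tool pointing down it reaches from about 0.4 to 0.85 m from the base axis. Payload 4.5 kg.
Tool frame: the origin (TCP) lies between the finger pads; the fingertips stand r.tip_reach ahead of it and the grasp point (between the pads) lies 3 mm ahead of it (r.tip_reach is the distance from the TCP to the fingertips, in m); z points along the fingers, y is the line along which they close (so a half turn about z gives the same grasp; the last joint's range is limited). The gripper opens to 88 mm and grips with 3 to 60 N. Pads are 18 mm wide; open, the fingers measure 123 mm over their backs; the gripper's body (75 mm by 187 mm) begins 45 mm behind the grasp point.
Start: joints at [1.367, 0.689, -0.195, 1.565, 0.157, 0.902, -0.215], TCP at [0.147, -0.607, 0.261] pointing down, gripper open.
Joint ranges: [-3.01, 3.01], [-0.46, 2.08], [-1.47, 1.51], [0.13, 2.56], [-1, 4.14], [0.04, 2.09], [-2.66, 2.66]. Speed limits (rad/s): [2.57, 2.57, 3.14, 3.14, 3.14, 3.14, 3.14].

INTERFACE

Orientations are given as a unit quaternion [x, y, z, w].
In Python, from plant import r gives the robot as it stands.
- The arm moves only by the tool step_arm, never from a script. Its argument "motion" is a list of rows, each an object with "dp": the shift along the tool's x, y, z in mm, a list of three; "twist": the turn, a rotation vector about the tool's x, y, z in rad, a list of three; "hand": the opening, from -1 (shut) to 1 (fully open). In form: [{"dp": [dx, dy, dz], "twist": [rx, ry, rz], "hand": hand}, ...]. A call has 1 to 5 rows; each row is the pose to reach, as a shift and turn from the pose commanded when the call began, along the tool's axes at that moment; what a row does not reach only later rows make up. A row lasts 1/8 s, in which the tool goes at most 62.5 mm and 10.7 degrees, less where a joint would pass 70% of its speed; a pose out of reach is approached as far as the arm can. A call with a gripper value outside its range is refused whole. The fingers move at their own pace and stop on an object; "force" is the grip in N (left out, the last holds). Time passes only in rows, so rows that repeat a pose let the fingers close. It gives the time, the measured TCP pose, the force, the opening and the grip force at its end, in the units of the state.
- r.get_state(): the state, without advancing time (a new reading comes with each control period).
- r.snapshot(name): name is "scene" or "top" or "wrist"; returns a dict with "pixels" (480x640x3 uint8, red, green, blue), "depth" (480x640 float32, m along the optical axis (not along the pixel's ray), 0 where there is no reading), "fx", "fy", "cx", "cy" (pixels), "D" ([k1, k2, p1, p2, k3] as OpenCV has them; the pictures are not rectified), "xyz" and "orientation" of the camera in the world; the wrist camera has in their place "mount" (4x4, takes a point from camera to tool coordinates, whose origin is the TCP and whose axes are the flange's). Camera axes: x right, y down, z forward; pixel columns grow to the right and rows downward; lengths in m; the calibration is good to about 2 mm. A picture is of the moment at which its call begins: read the wrist's pose just before it.
- r.finish_job(): hands the job in; it is judged then, once.
Trained networks look in the newest picture that a camera, given by its name, has taken for a name from the list of things; names that differ only in an ending like _2 or _b are one class to them, and where a whole thing is asked for, a point or a joint stands for the part that bears it (a point fixed in the world has none). Each returns a list of dicts, best first, with "score" (0 to 1); they miss things now and then, are a little off and sometimes report something else, mostly with a low value. They report only what shows in the picture. A call takes as long as a camera call. They do not tell look-alikes from the thing itself.
- r.search_frame(camera, thing): "at" ([x, y, z] in m, in the coordinates of the camera as it stood for that picture, good to about 4 mm: the middle of the surface that is visible of it).
The state is a dict: "clock": time; "q": joint angles; "qd": joint speeds; "joint_torque": joint torques, N m; "tool_pos": TCP position; "eef_rot": TCP orientation; "contact_force": force on the tool from outside, world axes, zero at the start; "moment": the same for the moment, N m; "opening": opening from 0.0 (shut) to 1.0 (fully open); "finger_force": force on a finger pad.
Only numpy, scipy, OpenCV 4.12 (cv2) and the standard library are available. Lean on these libraries where they do the work, as an engineer would, in place of code of your own. Each camera call takes 0.05 s, during which the arm holds its last target. There are 200 camera calls.

TASK

Get the amber pump bottle ready for use like the green one: lift its black dust cap straight off and stand it, mouth down and fully seated, in the empty cup of the cap stand, so that it stays clean. Then push the black pump head all the way down to its stop to prime it and let it spring back up. Leave the amber bottle standing upright where it is, and do not disturb the green bottle, its white cap or the tins.

Things in the scene. Friction and masses are not known exactly. Their poses are not given: they have to be found in the camera images.
- amber_bottle: amber glass pump bottle, 76 mm across, standing loose (0.5 kg); origin: centre of its underside, z up. Flat ledge 56 mm across at 128 mm; on it the black collar, 39 mm across, to 146 mm; above it the black pump head, top at 186 mm when up, nozzle reaching 19 mm from the axis. The black dust cap covers collar and head at the start.
- black_cap: black dust cap of the amber bottle, loose: cylinder 50 mm across, 70 mm tall, closed on top, 45 mm bore open below; origin: centre of the open lower rim, z to the closed top. At first on the amber bottle's ledge (rim at 128, top at 198 mm), round the collar (2 to 3 mm gap) and pump head; lift it 65 mm or more before moving sideways.
- amber_bottle_head_top (a point): centre of the top of the amber bottle's pump head, a dished pad 32 mm across; 186 mm above the table when up, moves down with the head
- amber_bottle_pump (a joint): travel of the amber bottle's pump head: 0 up, 0.014 m pressed to its stop; a spring pushes it up with 4 N (up) to 9 N (at the stop)
- cap_stand: cap stand, fixed, turned any way: steel plate 78 x 168 x 6 mm, origin at the centre of its underside, with two grey cups at 45 mm either side along its y axis. Cup: 58 mm bore, 64 mm outside, flaring to 68 mm bore, 74 mm outside at the rim 32 mm above the table; floor at 9 mm. The +y cup is empty.
- empty_cup (a point): centre of the floor of the empty cup, 9 mm above the table; a cap's rim rests here
- used_cup (a point): centre of the floor of the other cup, where the white cap stands
- white_cap: white dust cap of the green bottle, same size and origin as the black one, standing mouth down in the other cup; leave alone
- green_bottle: green glass pump bottle, 76 mm across, standing loose (0.5 kg); origin: centre of its underside, z up. Flat ledge 56 mm across at 128 mm; on it the white collar, 39 mm across, to 146 mm; above it the white pump head, top at 186 mm when up, nozzle reaching 19 mm from the axis. Already uncapped; leave alone.
- green_bottle_pump (a joint): travel of the green bottle's pump head: 0 up, 0.014 m down; leave alone
- tin_11: open balm tin, wooden sleeve 70 mm across, 31 mm tall, pink fill; bystander. Origin at the centre of its underside.
- tin_18: open balm tin, wooden sleeve 70 mm across, 31 mm tall, pink fill; bystander. Origin at the centre of its underside.
- tin_25: open balm tin, wooden sleeve 70 mm across, 31 mm tall, pink fill; bystander. Origin at the centre of its underside.
There are look-alikes about, which are no part of the job. Of the things that look like the black_cap, the smaller one is meant.

How it is judged:
By the outcome, as a careful person would: the job done as asked, in the order asked, and still so for the second after the job is handed in, with the robot touching nothing.
It also fails if it takes over 45 s, if anything falls off the work surface, if the arm or the gripper's body presses on something with over 40 N, if the wrist force passes 120 N, or if a joint passes its speed limit or range.

## Working session

There is one attempt and no reset: what is moved stays moved. The work goes in short steps, Python scripts to look and compute and a tool call to move; the robot and the scene stay as the last step left them, time stands still between calls to the robot, and variables do not carry over. Pictures are saved under pics/ and viewed, at most 10 in all, crops included, and the job is handed in when it is done.

Besides the shell and the picture viewer there is one more tool, called after "Emit:" in YAML: its name, and indented under it one key for each argument. step_arm: Moves the arm, as the interface text tells. Its arguments: {"type":"object","properties":{"motion":{"type":"array"},"force":{"type":"number"}},"required":["motion"]}

```bash
mkdir -p pics; cat > h.py <<'E'
import numpy as np, cv2
from scipy.spatial.transform import Rotation as R
from plant import r
def campose(s,st=None):
    if "mount" in s:
        T=np.eye(4);T[:3,:3]=R.from_quat(st["eef_rot"]).as_matrix();T[:3,3]=st["tool_pos"]
        return T@np.array(s["mount"])
    T=np.eye(4);o=np.array(s["orientation"],float)
    T[:3,:3]=R.from_quat(o).as_matrix() if o.size==4 else o.reshape(3,3)
    T[:3,3]=s["xyz"];return T
def snap(name,f=None):
    st=r.get_state();s=r.snapshot(name);T=campose(s,st)
    if f: cv2.imwrite(f"pics/{f}.png",s["pixels"][:,:,::-1])
    return s,T
def cloud(s,T):
    K=np.array([[s["fx"],0,s["cx"]],[0,s["fy"],s["cy"]],[0,0,1]])
    v,u=np.mgrid[0:480,0:640];p=np.stack([u,v],-1).reshape(-1,1,2).astype(np.float64)
    n=cv2.undistortPoints(p,K,np.array(s["D"],float)).reshape(480,640,2)
    d=s["depth"];P=np.dstack([n[...,0]*d,n[...,1]*d,d])
    W=P@T[:3,:3].T+T[:3,3];W[d==0]=np.nan;return W
def pr(*a): print(*[np.round(x,4) if not isinstance(x,str) else x for x in a])
E
python3 - <<'E'
from h import *
st=r.get_state()
for k in st: print(k,np.round(st[k],3))
print(r.tip_reach)
for n in ("scene","top"):
    s,T=snap(n,n+"0");pr(n,T[:3,3])
    W=cloud(s,T);np.save(n+"_W.npy",W);np.save(n+"_p.npy",s["pixels"])
    for t in ["amber_bottle","black_cap","cap_stand","empty_cup","used_cup","white_cap","green_bottle","tin_11"]:
        try:
            for d in r.search_frame(n,t)[:4]: pr(t,d["score"],T[:3,:3]@np.array(d["at"])+T[:3,3])
        except Exception as e: print(t,e)
E
```

```text
clock 0.0
q [ 1.367  0.69  -0.194  1.566  0.157  0.903 -0.215]
qd [-0.001  0.     0.001  0.001  0.    -0.001  0.002]
joint_torque [-0.0000e+00 -5.2757e+01 -1.2670e+00 -1.5343e+01 -5.3000e-02  6.0000e-03
  0.0000e+00]
tool_pos [ 0.147 -0.607  0.26 ]
eef_rot [ 0.993  0.119 -0.    -0.001]
contact_force [-0.952 -0.298  0.015]
moment [-0.053  0.035 -0.052]
finger_force 0.0
opening 1.004
0.022
scene [-0.1511  0.7372  0.5638]
amber_bottle 0.71 [ 0.5236 -0.0949  0.0655]
black_cap 0.93 [ 0.5317 -0.1009  0.1718]
cap_stand 0.95 [0.5768 0.1111 0.0126]
used_cup 0.66 [ 0.5331 -0.1059  0.1711]
used_cup 0.32 [0.5775 0.114  0.0149]
white_cap 0.73 [0.5125 0.1163 0.0617]
white_cap 0.42 [ 0.5318 -0.1069  0.1698]
green_bottle 0.61 [0.549  0.313  0.0865]
tin_11 0.9 [0.7126 0.0577 0.0238]
tin_11 0.74 [ 0.7024 -0.1373  0.0184]
tin_11 0.59 [ 0.5387 -0.2192  0.0198]
top [0.3193 0.0698 1.5138]
amber_bottle 0.95 [ 0.5225 -0.1022  0.1128]
amber_bottle 0.58 [0.7177 0.0483 0.0299]
black_cap 0.83 [ 0.4237 -0.1332  0.0931]
black_cap 0.75 [ 0.5455 -0.1179  0.2024]
black_cap 0.26 [0.5829 0.0917 0.0093]
cap_stand 0.69 [0.5837 0.0916 0.0098]
empty_cup 0.91 [0.5855 0.089  0.0085]
used_cup 0.74 [0.5836 0.0923 0.0084]
white_cap 0.54 [0.5213 0.1027 0.0797]
green_bottle 0.71 [0.5594 0.292  0.1226]
tin_11 0.66 [ 0.5338 -0.2452  0.0298]
tin_11 0.62 [0.716  0.0485 0.0305]
tin_11 0.56 [ 0.7147 -0.1464  0.0274]
```

View pics/scene0.png

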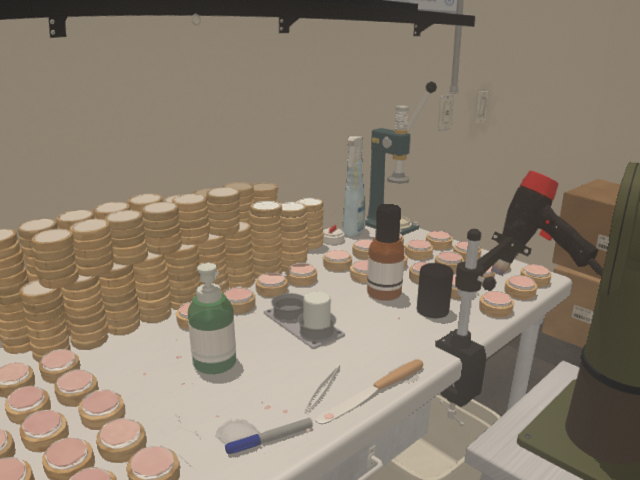

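View pics/top0.png

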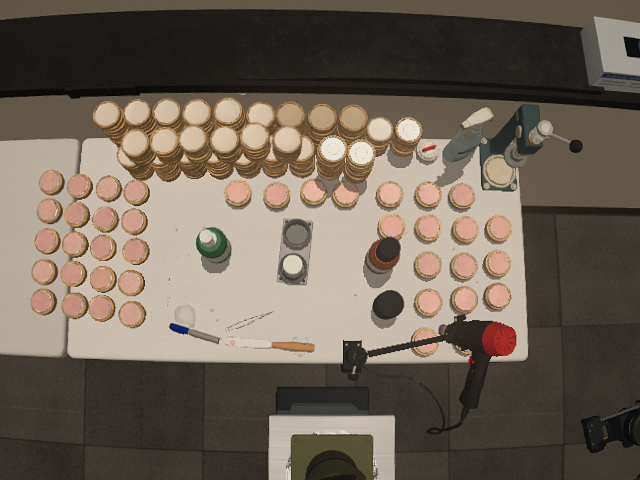

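The scene view shows the amber bottle with the slim black cap at (387,225), a bigger black jar look-alike at (434,290), and the stand at (300,318) with its far cup empty. The top view has the amber cap at (388,247), the jar at (388,305), the stand at (295,250) with the empty cup at (296,233), and a hair dryer on an arm across (350–515, 320–360).

```bash
python3 - <<'E'
from h import *
for n in ("top","scene"):
    W=np.load(n+"_W.npy");x,y,z=W[...,0],W[...,1],W[...,2]
    def box(a,b,c,d,e,f): 
        m=(x>a)&(x<b)&(y>c)&(y<d)&(z>e)&(z<f);return W[m]
    for nm,b in {"captop":(.45,.62,-.19,-.04,.188,.21),"jar":(.36,.48,-.2,-.05,.02,.2),"whitetop":(.45,.6,.04,.16,.06,.1),"greenhead":(.45,.65,.22,.37,.17,.21),"cuprim":(.58,.68,.03,.15,.025,.04),"plate":(.44,.72,0.02,.17,.004,.012),"hair":(.1,.5,-.6,.05,.1,.6)}.items():
        P=box(*b)
        if len(P): 
            c=cv2.minEnclosingCircle(P[:,:2].astype(np.float32))
            pr(n,nm,str(len(P)),P.mean(0),P.min(0),P.max(0),np.array(c[0]),c[1])
            if nm in("plate",): print(cv2.minAreaRect(P[:,:2].astype(np.float32)))
    # high things in the way by cells
    for xi in np.arange(.0,.8,.1):
        print("%.1f"%xi,[ "%.2f"%max(box(xi,xi+.1,yi,yi+.1,-.1,1)[:,2].max(initial=0),0) for yi in np.arange(-.7,.4,.1)])
E
```

```text
top captop 379 [ 0.5467 -0.1222  0.1982] [ 0.5229 -0.1469  0.1886] [ 0.5727 -0.0983  0.2073] [ 0.5476 -0.1227] 0.0252
top jar 693 [ 0.425  -0.1336  0.0889] [ 0.3928 -0.1698  0.0205] [ 0.4594 -0.1038  0.1027] [ 0.4267 -0.138 ] 0.0344
top whitetop 330 [0.5228 0.1001 0.0788] [0.4995 0.0761 0.0615] [0.5487 0.1229 0.0902] [0.5237 0.1007] 0.0252
top greenhead 143 [0.5714 0.2974 0.1852] [0.5569 0.2825 0.1737] [0.5859 0.3133 0.1934] [0.5703 0.2973] 0.0161
top cuprim 202 [0.6188 0.0925 0.0309] [0.5804 0.0566 0.025 ] [0.6795 0.1476 0.0383] [0.6327 0.1084] 0.0611
top plate 1282 [0.5756 0.0946 0.0071] [0.4402 0.0223 0.004 ] [0.7197 0.1699 0.012 ] [0.5749 0.1016] 0.1449
((0.5800104141235352, 0.09613094478845596), (0.2793976068496704, 0.147510826587677), 0.10459314286708832)
top hair 5934 [ 0.2603 -0.3549  0.2468] [ 0.1003 -0.5997  0.1   ] [ 0.4509 -0.0277  0.4574] [ 0.2283 -0.3192] 0.3006
0.0 ['0.00', '0.35', '0.00', '0.00', '0.00', '0.02', '0.37', '0.34', '0.02', '0.00', '0.00']
0.1 ['0.41', '0.46', '0.70', '0.18', '0.17', '0.01', '0.02', '0.02', '0.01', '0.00', '0.00']
0.2 ['0.00', '0.01', '0.0
[... 1479 characters left out ...]
, '0.00', '0.01', '0.41', '0.02', '0.00', '0.00']
0.1 ['0.00', '0.00', '0.00', '0.17', '0.17', '0.00', '0.01', '0.01', '0.00', '0.00', '0.00']
0.2 ['0.00', '0.00', '0.00', '0.27', '0.17', '0.00', '0.24', '0.00', '0.00', '0.00', '0.00']
0.3 ['0.00', '0.00', '0.03', '0.28', '0.22', '0.16', '0.24', '0.02', '0.02', '0.02', '0.02']
0.4 ['0.00', '0.00', '0.03', '0.03', '0.03', '0.10', '0.07', '0.08', '0.08', '0.00', '0.00']
0.5 ['0.00', '0.00', '0.03', '0.03', '0.03', '0.20', '0.20', '0.08', '0.08', '0.19', '0.19']
0.6 ['0.00', '0.00', '0.03', '0.03', '0.03', '0.03', '0.03', '0.03', '0.03', '0.02', '0.00']
0.7 ['0.62', '0.62', '0.61', '0.61', '0.61', '0.60', '0.60', '0.60', '0.60', '0.60', '0.60']
```

Emit:
step_arm:
  motion:
    - {"dp": [0, 0, -50], "twist": [0, 0, 0], "hand": 1}
    - {"dp": [0, 0, -100], "twist": [0, 0, 0], "hand": 1}
    - {"dp": [0, 0, -150], "twist": [0, 0, 0], "hand": 1}
    - {"dp": [40, 10, -170], "twist": [0, 0, 0], "hand": 1}
    - {"dp": [95, 23, -170], "twist": [0, 0, 0], "hand": 1}

```text
clock: 1.52
tool_pos: [0.2443, -0.6089, 0.4336]
eef_rot: [0.993, 0.116, 0.0, 0.003]
contact_force: [0.1, -0.2, -0.7]
opening: 1.0
finger_force: 0.0
```

Emit:
step_arm:
  motion:
    - {"dp": [58, 14, 0], "twist": [0, 0, 0], "hand": 1}
    - {"dp": [116, 28, 0], "twist": [0, 0, 0], "hand": 1}
    - {"dp": [175, 42, 0], "twist": [0, 0, 0], "hand": 1}
    - {"dp": [233, 57, 0], "twist": [0, 0, 0], "hand": 1}
    - {"dp": [250, 60, 0], "twist": [0, 0, 0], "hand": 1}

```text
clock: 2.15
tool_pos: [0.5069, -0.6043, 0.4281]
eef_rot: [0.993, 0.121, 0.0, -0.002]
contact_force: [-0.0, -0.8, -0.5]
opening: 1.001
finger_force: 0.0
```

Emit:
step_arm:
  motion:
    - {"dp": [18, -55, 0], "twist": [0, 0, 0], "hand": 1}
    - {"dp": [36, -110, 0], "twist": [0, 0, 0], "hand": 1}
    - {"dp": [55, -165, 0], "twist": [0, 0, 0], "hand": 1}
    - {"dp": [73, -220, 0], "twist": [0, 0, 0], "hand": 1}
    - {"dp": [92, -275, 0], "twist": [0, 0, 0], "hand": 1}

```text
clock: 2.78
tool_pos: [0.5265, -0.3159, 0.4309]
eef_rot: [0.993, 0.119, 0.0, 0.0]
contact_force: [0.5, 0.2, 0.4]
opening: 1.001
finger_force: 0.0
```

Emit:
step_arm:
  motion:
    - {"dp": [18, -55, 0], "twist": [0, 0, 0], "hand": 1}
    - {"dp": [36, -110, 0], "twist": [0, 0, 0], "hand": 1}
    - {"dp": [55, -165, 0], "twist": [0, 0, 0], "hand": 1}
    - {"dp": [61, -184, 0], "twist": [0, 0, 0], "hand": 1}
    - {"dp": [61, -184, 0], "twist": [0, 0, 0], "hand": 1}

```text
clock: 3.4
tool_pos: [0.5428, -0.1238, 0.4309]
eef_rot: [0.993, 0.12, 0.0, 0.0]
contact_force: [0.1, -0.7, -0.7]
opening: 1.001
finger_force: 0.0
```

```bash
python3 - <<'E'
from h import *
st=r.get_state();pr(st["tool_pos"],st["eef_rot"])
s,T=snap("wrist","wrist1");W=cloud(s,T);np.save("w1.npy",W)
x,y,z=W[...,0],W[...,1],W[...,2]
pr(T)
for b in [(.5,.6,-.18,-.07,.188,.21),(.56,.7,.02,.16,.025,.04),(.45,.58,.03,.17,.06,.09)]:
    P=W[(x>b[0])&(x<b[1])&(y>b[2])&(y<b[3])&(z>b[4])&(z<b[5])]
    if len(P): c=cv2.minEnclosingCircle(P[:,:2].astype(np.float32));pr(str(len(P)),P.mean(0),P.min(0),P.max(0),np.array(c[0]),c[1])
E
```

```text
[ 0.5428 -0.1238  0.4309] [9.928e-01 1.199e-01 1.000e-04 2.000e-04]
[[ 2.378e-01 -9.383e-01 -2.511e-01  6.072e-01]
 [-9.713e-01 -2.298e-01 -6.120e-02 -1.091e-01]
 [-3.000e-04  2.585e-01 -9.660e-01  5.540e-01]
 [ 0.000e+00  0.000e+00  0.000e+00  1.000e+00]]
1654 [ 0.5484 -0.1232  0.197 ] [ 0.5229 -0.148   0.1882] [ 0.5724 -0.0989  0.1997] [ 0.5477 -0.1234] 0.025
919 [0.6375 0.1048 0.029 ] [0.56   0.0325 0.025 ] [0.7    0.1598 0.0338] [0.6436 0.0968] 0.0841
1094 [0.526  0.0968 0.0768] [0.4998 0.0742 0.0601] [0.5494 0.1239 0.0812] [0.5253 0.0992] 0.0255
```

View pics/wrist1.png

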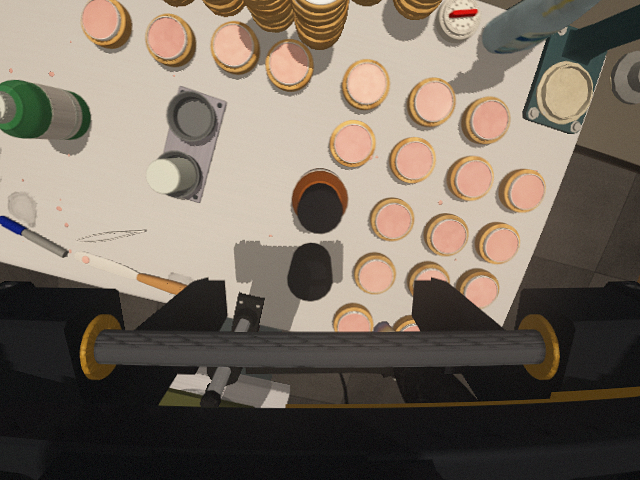

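The wrist view shows the capped amber bottle's cap at (320,207), the jar at (310,270), the empty cup at (192,117) and the white cap at (172,175).

```bash
python3 - <<'E'
from h import *
from scipy.optimize import least_squares
W=np.load("w1.npy")[85:155,155:232].reshape(-1,3);W=W[~np.isnan(W[:,0])]
P=W[(W[:,2]>.024)&(W[:,2]<.036)&(W[:,0]>.57)]
f=least_squares(lambda p:np.hypot(P[:,0]-p[0],P[:,1]-p[1])-p[2],[.612,.09,.034],loss="soft_l1",f_scale=.002)
pr(str(len(P)),P.mean(0),f.x,np.array(f.cost))
F=W[(W[:,2]>.006)&(W[:,2]<.013)&(np.hypot(*(W[:,:2]-f.x[:2]).T)<.028)]
pr("floor",F.mean(0),F.min(0),F.max(0))
pr("white-empty",f.x[:2]-[.5253,.0992],np.hypot(*(f.x[:2]-[.5245,.1]) ))
W=np.load("top_W.npy").reshape(-1,3)
P=W[(W[:,2]>.027)&(W[:,2]<.036)&(np.hypot(W[:,0]-.612,W[:,1]-.09)<.045)]
f=least_squares(lambda p:np.hypot(P[:,0]-p[0],P[:,1]-p[1])-p[2],[.612,.09,.034],loss="soft_l1",f_scale=.002)
pr("top",str(len(P)),f.x)
E
```

```text
703 [0.6146 0.0965 0.0289] [0.6137 0.091  0.033 ] 0.0011
floor [0.6142 0.0929 0.0084] [0.5861 0.0674 0.006 ] [0.6417 0.1182 0.0113]
white-empty [ 0.0884 -0.0082] 0.0897
top 164 [0.6132 0.0919 0.0332]
```

Emit:
step_arm:
  motion:
    - {"dp": [5, 1, 0], "twist": [0, 0, 0], "hand": 1}
    - {"dp": [5, 1, 50], "twist": [0, 0, 0], "hand": 1}
    - {"dp": [5, 1, 100], "twist": [0, 0, 0], "hand": 1}
    - {"dp": [5, 1, 150], "twist": [0, 0, 0], "hand": 1}
    - {"dp": [5, 1, 170], "twist": [0, 0, 0], "hand": 1}

```text
clock: 4.08
tool_pos: [0.5462, -0.1267, 0.2575]
eef_rot: [0.993, 0.117, -0.003, -0.0]
contact_force: [-0.1, 1.7, 0.3]
opening: 1.0
finger_force: 0.0
```

Emit:
step_arm:
  motion:
    - {"dp": [0, 0, 25], "twist": [0, 0, 0], "hand": 1}
    - {"dp": [0, 0, 50], "twist": [0, 0, 0], "hand": 1}
    - {"dp": [0, 0, 70], "twist": [0, 0, 0], "hand": 1}
    - {"dp": [0, 0, 78], "twist": [0, 0, 0], "hand": 1}
    - {"dp": [0, 0, 78], "twist": [0, 0, 0], "hand": 1}

```text
clock: 4.7
tool_pos: [0.5478, -0.1255, 0.1824]
eef_rot: [0.993, 0.118, -0.0, 0.0]
contact_force: [-0.1, -0.1, 0.5]
opening: 1.0
finger_force: 0.0
```

Emit:
step_arm:
  motion:
    - {"dp": [0, -2, 0], "twist": [0, 0, 0], "hand": 0.7}
    - {"dp": [0, -2, 0], "twist": [0, 0, 0], "hand": 0.62}
    - {"dp": [0, -2, 0], "twist": [0, 0, 0], "hand": 0.4}
    - {"dp": [0, -2, 0], "twist": [0, 0, 0], "hand": 0.2}
    - {"dp": [0, -2, 0], "twist": [0, 0, 0], "hand": 0.1}
  force: 12

```text
clock: 5.32
tool_pos: [0.5473, -0.1225, 0.1828]
eef_rot: [0.993, 0.119, 0.0, 0.0]
contact_force: [0.9, -0.8, 2.1]
opening: 0.551
finger_force: 6.8
```

Emit:
step_arm:
  motion:
    - {"dp": [0, 0, 0], "twist": [0, 0, 0], "hand": -0.2}
    - {"dp": [0, 0, 0], "twist": [0, 0, 0], "hand": -0.2}
    - {"dp": [0, 0, 0], "twist": [0, 0, 0], "hand": -0.2}
  force: 12

```text
clock: 5.7
tool_pos: [0.5473, -0.1225, 0.1828]
eef_rot: [0.993, 0.119, 0.0, 0.0]
contact_force: [-0.8, 0.7, 2.4]
opening: 0.551
finger_force: 12.0
```

Emit:
step_arm:
  motion:
    - {"dp": [0, 0, -8], "twist": [0, 0, 0], "hand": -0.2}
    - {"dp": [0, 0, -20], "twist": [0, 0, 0], "hand": -0.2}
    - {"dp": [0, 0, -35], "twist": [0, 0, 0], "hand": -0.2}
    - {"dp": [0, 0, -50], "twist": [0, 0, 0], "hand": -0.2}
    - {"dp": [0, 0, -65], "twist": [0, 0, 0], "hand": -0.2}

```text
clock: 6.32
tool_pos: [0.5474, -0.1226, 0.2491]
eef_rot: [0.993, 0.119, 0.0, 0.0]
contact_force: [-0.7, -0.3, -0.2]
opening: 0.551
finger_force: 12.0
```

Emit:
step_arm:
  motion:
    - {"dp": [0, 0, -15], "twist": [0, 0, 0], "hand": -0.2}
    - {"dp": [0, 0, -30], "twist": [0, 0, 0], "hand": -0.2}
    - {"dp": [0, 0, -45], "twist": [0, 0, 0], "hand": -0.2}
    - {"dp": [0, 0, -45], "twist": [0, 0, 0], "hand": -0.2}
    - {"dp": [0, 0, -45], "twist": [0, 0, 0], "hand": -0.2}

```text
clock: 6.95
tool_pos: [0.547, -0.1225, 0.2924]
eef_rot: [0.993, 0.119, -0.0, -0.0]
contact_force: [-0.1, 0.3, -1.0]
opening: 0.553
finger_force: 12.0
```

```bash
python3 - <<'E'
from h import *
s,T=snap("scene","scene1");W=cloud(s,T);x,y,z=W[...,0],W[...,1],W[...,2]
cv2.imwrite("pics/scene1c.png",cv2.resize(s["pixels"][80:360,220:500,::-1],(560,560)))
P=W[(x>.5)&(x<.6)&(y>-.18)&(y<-.07)&(z>.12)&(z<.192)];pr(str(len(P)),P.mean(0),P.max(0))
pr(r.get_state()["tool_pos"])
E
```

```text
617 [ 0.5381 -0.1131  0.1469] [ 0.5707 -0.0893  0.1863]
[ 0.5469 -0.1225  0.2922]
```

View pics/scene1c.png

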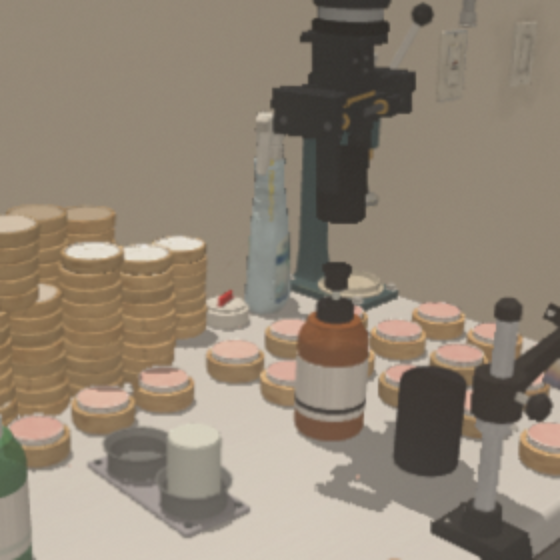

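The cap is clear of the bottle (rim about 237 mm up, hanging straight) and the amber bottle stands with its pump head exposed at (337,275). I'll go on to the empty cup.

Emit:
step_arm:
  motion:
    - {"dp": [25, -42, 0], "twist": [0, 0, 0], "hand": -0.2}
    - {"dp": [52, -87, 0], "twist": [0, 0, 0], "hand": -0.2}
    - {"dp": [79, -132, 0], "twist": [0, 0, 0], "hand": -0.2}
    - {"dp": [102, -170, 0], "twist": [0, 0, 0], "hand": -0.2}
    - {"dp": [115, -192, 0], "twist": [0, 0, 0], "hand": -0.2}

```text
clock: 7.62
tool_pos: [0.6137, 0.0946, 0.2918]
eef_rot: [0.993, 0.12, -0.001, -0.001]
contact_force: [-0.5, -0.7, -0.6]
opening: 0.552
finger_force: 12.0
```

Emit:
step_arm:
  motion:
    - {"dp": [0, 0, 30], "twist": [0, 0, 0], "hand": -0.2}
    - {"dp": [0, 0, 80], "twist": [0, 0, 0], "hand": -0.2}
    - {"dp": [0, 0, 130], "twist": [0, 0, 0], "hand": -0.2}
    - {"dp": [0, 0, 150], "twist": [0, 0, 0], "hand": -0.2}
    - {"dp": [0, 0, 150], "twist": [0, 0, 0], "hand": -0.2}

```text
clock: 8.25
tool_pos: [0.6122, 0.0908, 0.1404]
eef_rot: [0.993, 0.119, -0.003, 0.0]
contact_force: [0.2, -0.0, -0.3]
opening: 0.55
finger_force: 12.0
```

```bash
python3 - <<'E'
from h import *
pr(r.get_state()["tool_pos"])
s,T=snap("wrist");W=cloud(s,T);s2,T2=snap("scene")
a=s["pixels"][...,::-1];b=cv2.resize(s2["pixels"][200:380,220:400,::-1],(480,480))
cv2.imwrite("pics/w2.png",cv2.resize(np.hstack([a,b]),(800,343)))
W=cloud(s2,T2);x,y,z=W[...,0],W[...,1],W[...,2]
for lo in (.09,.07,.12):
    P=W[(x>.56)&(x<.66)&(y>.04)&(y<.15)&(z>lo)&(z<lo+.02)]
    if len(P):pr(P.min(0),P.max(0))
E
```

```text
[0.6122 0.0908 0.1404]
[0.5845 0.0742 0.09  ] [0.6258 0.1179 0.11  ]
[0.5856 0.0768 0.086 ] [0.6242 0.1172 0.09  ]
[0.5843 0.0499 0.1201] [0.6143 0.1322 0.1399]
```

View pics/w2.png

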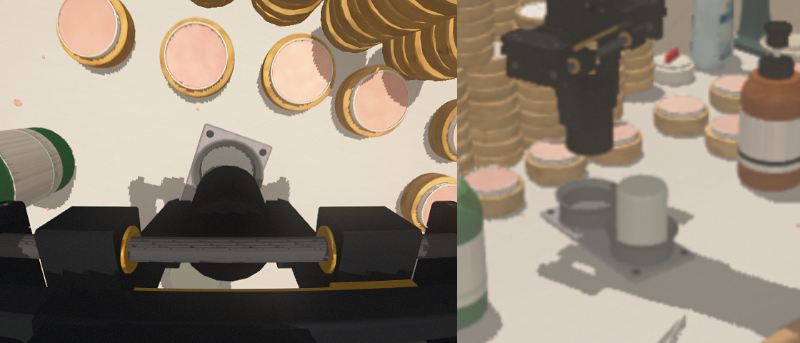

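The held cap is upright above the empty cup, slightly right of it only by perspective; I descend.

Emit:
step_arm:
  motion:
    - {"dp": [1, 0, 20], "twist": [0, 0, 0], "hand": -0.2}
    - {"dp": [1, 0, 40], "twist": [0, 0, 0], "hand": -0.2}
    - {"dp": [1, 0, 55], "twist": [0, 0, 0], "hand": -0.2}
    - {"dp": [1, 0, 65], "twist": [0, 0, 0], "hand": -0.2}
    - {"dp": [1, 0, 70], "twist": [0, 0, 0], "hand": -0.2}

```text
clock: 8.98
tool_pos: [0.6146, 0.0914, 0.0718]
eef_rot: [0.993, 0.119, -0.0, 0.0]
contact_force: [0.5, -0.3, -0.1]
opening: 0.552
finger_force: 12.0
```

Emit:
step_arm:
  motion:
    - {"dp": [0, 0, 3], "twist": [0, 0, 0], "hand": -0.2}
    - {"dp": [0, 0, 5], "twist": [0, 0, 0], "hand": -0.2}
    - {"dp": [0, 0, 6], "twist": [0, 0, 0], "hand": -0.2}
    - {"dp": [0, 0, 6], "twist": [0, 0, 0], "hand": -0.2}

```text
clock: 9.48
tool_pos: [0.6149, 0.0914, 0.0669]
eef_rot: [0.993, 0.119, 0.0, 0.0]
contact_force: [-0.3, -0.1, -1.0]
opening: 0.551
finger_force: 12.0
```

Emit:
step_arm:
  motion:
    - {"dp": [0, 0, 1.5], "twist": [0, 0, 0], "hand": -0.2}
    - {"dp": [0, 0, 2.5], "twist": [0, 0, 0], "hand": -0.2}
    - {"dp": [0, 0, 2.5], "twist": [0, 0, 0], "hand": -0.2}

```text
clock: 9.85
tool_pos: [0.6147, 0.0913, 0.0641]
eef_rot: [0.993, 0.119, -0.0, 0.0]
contact_force: [-0.0, -0.4, -0.7]
opening: 0.553
finger_force: 12.0
```

Emit:
step_arm:
  motion:
    - {"dp": [0, 0, 1], "twist": [0, 0, 0], "hand": -0.2}
    - {"dp": [0, 0, 2], "twist": [0, 0, 0], "hand": -0.2}
    - {"dp": [0, 0, 2], "twist": [0, 0, 0], "hand": -0.2}

```text
clock: 10.22
tool_pos: [0.6149, 0.0914, 0.0638]
eef_rot: [0.993, 0.119, 0.0, 0.0]
contact_force: [-3.2, -0.6, 11.8]
opening: 0.547
finger_force: 12.0
```

Emit:
step_arm:
  motion:
    - {"dp": [0, 0, -1], "twist": [0, 0, 0], "hand": 0.3}
    - {"dp": [0, 0, -1], "twist": [0, 0, 0], "hand": 0.6}
    - {"dp": [0, 0, -1], "twist": [0, 0, 0], "hand": 0.8}
    - {"dp": [0, 0, -1], "twist": [0, 0, 0], "hand": 0.8}

```text
clock: 10.72
tool_pos: [0.6147, 0.0914, 0.063]
eef_rot: [0.993, 0.119, -0.0, 0.0]
contact_force: [0.8, 0.1, 1.0]
opening: 0.902
finger_force: 0.0
```

Emit:
step_arm:
  motion:
    - {"dp": [0, 0, -20], "twist": [0, 0, 0], "hand": 0.8}
    - {"dp": [0, 0, -60], "twist": [0, 0, 0], "hand": 0.8}
    - {"dp": [0, 0, -115], "twist": [0, 0, 0], "hand": 0.8}
    - {"dp": [0, 0, -170], "twist": [0, 0, 0], "hand": 0.8}
    - {"dp": [0, 0, -225], "twist": [0, 0, 0], "hand": 0.8}

```text
clock: 11.35
tool_pos: [0.6145, 0.0913, 0.2916]
eef_rot: [0.993, 0.119, 0.001, -0.0]
contact_force: [0.3, 0.6, 0.3]
opening: 0.905
finger_force: 0.0
```

```bash
python3 - <<'E'
from h import *
pr(r.get_state()["tool_pos"])
for n in("scene","wrist"):
    s,T=snap(n);W=cloud(s,T).reshape(-1,3)
    x,y,z=W.T
    P=W[(np.hypot(x-.6135,y-.0915)<.033)&(z>.04)&(z<.12)]
    if len(P):
        pr(n,str(len(P)),P.min(0),P.max(0));t=P[P[:,2]>.072];c=cv2.minEnclosingCircle(t[:,:2].astype(np.float32));pr(np.array(c[0]),c[1])
        A=np.c_[t[:,:2],np.ones(len(t))];m=t[:,2]>np.median(t[:,2])-.003;pr("plane",np.linalg.lstsq(A[m],t[m,2],rcond=None)[0],np.median(t[:,2]))
    for lo,hi in((.16,.2),(.183,.19)):
        P=W[(np.hypot(x-.547,y+.123)<.04)&(z>lo)&(z<hi)];
        if len(P):pr("head",str(len(P)),P.mean(0),P.min(0),P.max(0))
    if n=="scene":cv2.imwrite("pics/s3.png",cv2.resize(s["pixels"][180:340,230:450,::-1],(770,560)))
E
```

```text
[0.6145 0.0913 0.2916]
scene 640 [0.5855 0.0689 0.0401] [0.6364 0.1194 0.0818]
[0.6123 0.0928] 0.0262
plane [ 0.0191 -0.0058  0.0669] 0.078
head 187 [ 0.5409 -0.1164  0.1766] [ 0.5281 -0.1375  0.1606] [ 0.5594 -0.1061  0.1868]
head 62 [ 0.544  -0.1203  0.1844] [ 0.5281 -0.1375  0.1831] [ 0.5594 -0.1061  0.1868]
wrist 1832 [0.5904 0.0658 0.0408] [0.6401 0.1148 0.0811]
[0.6151 0.0901] 0.025
plane [-0.0054  0.0003  0.0814] 0.0781
```

View pics/s3.png

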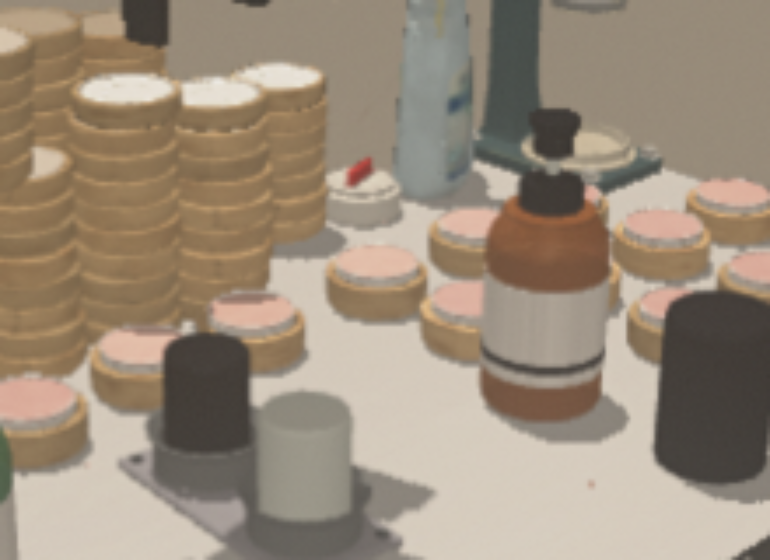

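The black cap stands flat in its cup at (205,400), top at 78–79 mm as it should be when seated. Next is the pump head.

Emit:
step_arm:
  motion:
    - {"dp": [-25, 42, -20], "twist": [0, 0, 0], "hand": 0.0}
    - {"dp": [-52, 86, -50], "twist": [0, 0, 0], "hand": -1}
    - {"dp": [-79, 130, -80], "twist": [0, 0, 0], "hand": -1}
    - {"dp": [-104, 170, -80], "twist": [0, 0, 0], "hand": -1}
    - {"dp": [-117, 191, -80], "twist": [0, 0, 0], "hand": -1}
  force: 20

```text
clock: 12.08
tool_pos: [0.5446, -0.1251, 0.3693]
eef_rot: [0.993, 0.117, 0.0, 0.001]
contact_force: [1.0, -0.5, 0.2]
opening: 0.355
finger_force: 0.0
```

Emit:
step_arm:
  motion:
    - {"dp": [0, 0, 0], "twist": [0, 0, 0], "hand": -1}
    - {"dp": [0, 0, 0], "twist": [0, 0, 0], "hand": -1}

```text
clock: 12.32
tool_pos: [0.5464, -0.12, 0.3684]
eef_rot: [0.993, 0.12, 0.0, -0.001]
contact_force: [0.3, -0.4, -0.0]
opening: 0.129
finger_force: 0.0
```

```bash
python3 - <<'E'
from h import *
st=r.get_state();pr(st["tool_pos"],st["opening"])
s,T=snap("wrist");cv2.imwrite("pics/w4.png",s["pixels"][:,:,::-1])
W=cloud(s,T).reshape(-1,3);x,y,z=W.T
for lo,hi in((.179,.192),(.12,.135),(.14,.15)):
    P=W[(np.hypot(x-.547,y+.123)<.045)&(z>lo)&(z<hi)]
    if len(P):c=cv2.minEnclosingCircle(P[:,:2].astype(np.float32));pr(str(len(P)),P.mean(0),P.min(0),P.max(0),np.array(c[0]),c[1])
for d in r.search_frame("wrist","amber_bottle_head_top"): pr(d["score"],T[:3,:3]@np.array(d["at"])+T[:3,3])
E
```

```text
[ 0.5464 -0.12    0.3684] 0.1291
882 [ 0.5478 -0.1233  0.1842] [ 0.5322 -0.1389  0.1813] [ 0.5629 -0.1077  0.1868] [ 0.5474 -0.1234] 0.0159
992 [ 0.557  -0.1207  0.1259] [ 0.5185 -0.1537  0.12  ] [ 0.5779 -0.0935  0.1347] [ 0.5477 -0.1231] 0.0308
396 [ 0.5573 -0.1206  0.1448] [ 0.5363 -0.1425  0.1401] [ 0.567  -0.104   0.1474] [ 0.5474 -0.1234] 0.0201
0.55 [ 0.5457 -0.1224  0.1851]
```

View pics/w4.png

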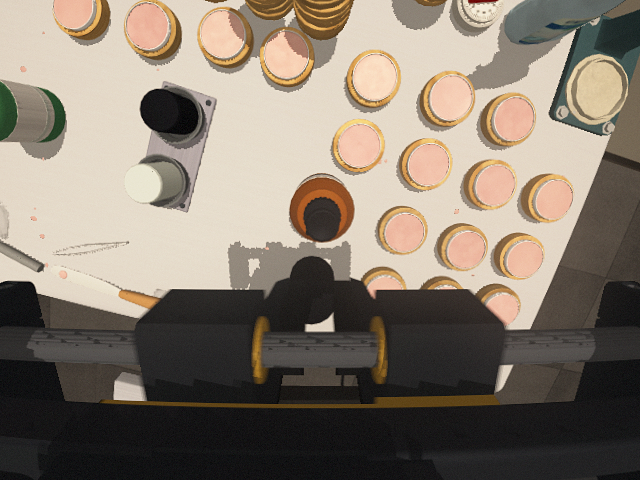

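The wrist view shows the pump head at (322,215) and both caps in the stand, black at (170,110) and white at (155,180).

Emit:
step_arm:
  motion:
    - {"dp": [0, 3, 40], "twist": [0, 0, 0], "hand": -1}
    - {"dp": [0, 3, 80], "twist": [0, 0, 0], "hand": -1}
    - {"dp": [0, 3, 120], "twist": [0, 0, 0], "hand": -1}
    - {"dp": [0, 3, 145], "twist": [0, 0, 0], "hand": -1}
    - {"dp": [0, 3, 145], "twist": [0, 0, 0], "hand": -1}

```text
clock: 13.05
tool_pos: [0.546, -0.1231, 0.2215]
eef_rot: [0.993, 0.12, -0.002, -0.001]
contact_force: [-0.6, -0.5, -0.1]
opening: 0.007
finger_force: 0.0
```

Emit:
step_arm:
  motion:
    - {"dp": [0, 0, 0], "twist": [0, 0, 0], "hand": -1}

```text
clock: 13.18
tool_pos: [0.5478, -0.124, 0.2242]
eef_rot: [0.993, 0.119, 0.001, 0.0]
contact_force: [0.3, -0.5, 0.7]
opening: 0.008
finger_force: 0.0
```

Emit:
step_arm:
  motion:
    - {"dp": [0, 0, 8], "twist": [0, 0, 0], "hand": -1}
    - {"dp": [0, 0, 14], "twist": [0, 0, 0], "hand": -1}
    - {"dp": [0, 0, 19], "twist": [0, 0, 0], "hand": -1}
    - {"dp": [0, 0, 23], "twist": [0, 0, 0], "hand": -1}
    - {"dp": [0, 0, 26], "twist": [0, 0, 0], "hand": -1}

```text
clock: 13.8
tool_pos: [0.5471, -0.1248, 0.1977]
eef_rot: [0.993, 0.119, 0.0, 0.0]
contact_force: [-0.9, -0.4, 8.4]
opening: 0.005
finger_force: 3.9
```

Emit:
step_arm:
  motion:
    - {"dp": [0, 0, 2], "twist": [0, 0, 0], "hand": -1}
    - {"dp": [0, 0, 4], "twist": [0, 0, 0], "hand": -1}
    - {"dp": [0, 0, 4], "twist": [0, 0, 0], "hand": -1}

```text
clock: 14.18
tool_pos: [0.5471, -0.1248, 0.1945]
eef_rot: [0.993, 0.119, 0.001, 0.0]
contact_force: [-2.7, 1.0, 11.7]
opening: 0.003
finger_force: 5.6
```

Emit:
step_arm:
  motion:
    - {"dp": [0, 0, 1.5], "twist": [0, 0, 0], "hand": -1}
    - {"dp": [0, 0, 3], "twist": [0, 0, 0], "hand": -1}
    - {"dp": [0, 0, 3], "twist": [0, 0, 0], "hand": -1}
    - {"dp": [0, 0, 3], "twist": [0, 0, 0], "hand": -1}

```text
clock: 14.68
tool_pos: [0.5479, -0.1249, 0.1944]
eef_rot: [0.993, 0.118, 0.002, 0.001]
contact_force: [-6.9, 0.8, 31.5]
opening: 0.003
finger_force: 16.3
```

Hard stop reached (no further travel, force up to 31 N). Release straight up.

Emit:
step_arm:
  motion:
    - {"dp": [0, 0, -4], "twist": [0, 0, 0], "hand": -1}
    - {"dp": [0, 0, -10], "twist": [0, 0, 0], "hand": -1}
    - {"dp": [0, 0, -20], "twist": [0, 0, 0], "hand": -1}
    - {"dp": [0, 0, -50], "twist": [0, 0, 0], "hand": -1}
    - {"dp": [0, 0, -100], "twist": [0, 0, 0], "hand": -1}

```text
clock: 15.3
tool_pos: [0.5455, -0.1247, 0.2896]
eef_rot: [0.993, 0.119, -0.002, -0.001]
contact_force: [0.3, -0.7, -0.5]
opening: 0.01
finger_force: 0.0
```

Emit:
step_arm:
  motion:
    - {"dp": [0, 0, -50], "twist": [0, 0, 0], "hand": -1}
    - {"dp": [0, 0, -80], "twist": [0, 0, 0], "hand": -1}
    - {"dp": [0, 0, -80], "twist": [0, 0, 0], "hand": -1}
    - {"dp": [0, 0, -80], "twist": [0, 0, 0], "hand": -1}

```text
clock: 15.8
tool_pos: [0.546, -0.1247, 0.3691]
eef_rot: [0.993, 0.119, -0.001, -0.0]
contact_force: [-1.1, -0.2, 0.4]
opening: 0.008
finger_force: 0.0
```

```bash
python3 - <<'E'
from h import *
st=r.get_state();pr(st["tool_pos"],st["clock"])
s,T=snap("wrist","w5")
W=cloud(s,T).reshape(-1,3);x,y,z=W.T
for cx,cy,lo,hi in((.5474,-.1234,.16,.192),(.5474,-.1234,.14,.15),(.6145,.091,.06,.12),(.5253,.0992,.06,.12)):
    P=W[(np.hypot(x-cx,y-cy)<.04)&(z>lo)&(z<hi)]
    if len(P):c=cv2.minEnclosingCircle(P[:,:2].astype(np.float32));pr(str(len(P)),P.mean(0),np.median(P[:,2]),P.max(0),np.array(c[0]),c[1])
E
```

```text
[ 0.546  -0.1247  0.3691] 15.8
896 [ 0.5477 -0.1233  0.1841] 0.1842 [ 0.5631 -0.1075  0.187 ] [ 0.5464 -0.1225] 0.0171
390 [ 0.5575 -0.1211  0.1448] 0.145 [ 0.5672 -0.1035  0.1478] [ 0.5475 -0.1233] 0.02
1579 [0.6153 0.0867 0.0767] 0.078 [0.6405 0.1136 0.0813] [0.6152 0.0898] 0.0254
1406 [0.5256 0.0961 0.0767] 0.078 [0.5493 0.1239 0.0805] [0.5238 0.0993] 0.0256
```

View pics/w5.png

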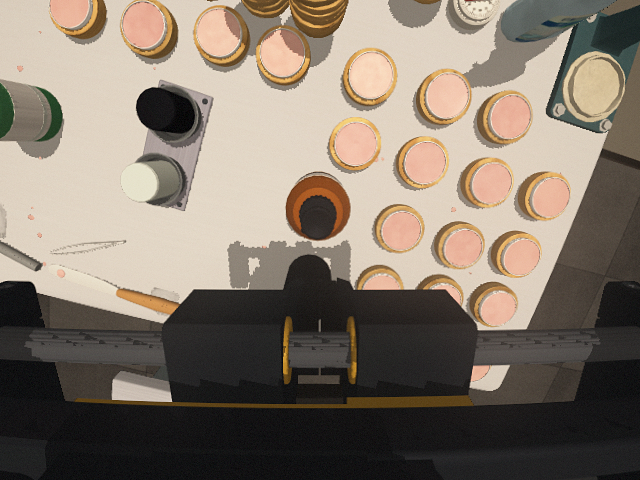

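The wrist view shows the pump head at (318,215), back up at the same height as before the press (184 mm). The bottle is unmoved, and both caps stand level at (165,110) and (152,180).

```bash
python3 -c "
from plant import r
print(r.finish_job())"
```

```text
the job is handed in; nothing more can be done
None
```

The job is handed in at about 16 s: the black cap is seated mouth down in the empty cup, the amber pump was pressed to its stop and sprang back up, the amber bottle is standing where it was, and nothing else was touched.

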